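# Take a lens mount's bore with a telescoping gauge

### The job

Take the size of the narrower bore of the two black lens mounts with the telescoping bore gauge: stand the gauge in that bore with its stop flange down on the mount and its plungers still in, pinch its two black tabs so that the plungers spring out against the bore, and let go so that they lock. Then draw the gauge out without unlocking it, and stand it upright on the dark flat plate with the plungers still locked at that size. Leave the other loose things where they are.

Things in the scene. Friction and masses are not known exactly. Their poses are not given: they have to be found in the camera images.
- gauge: telescoping bore gauge, steel, about 0.32 kg, 114 mm tall, upright at the start. Origin at the centre of its underside, z up along it. From below: round head 42 mm in diameter with chamfered foot, z 0 to 40; round stop flange 66 mm in diameter, z 40 to 45; round neck 20 mm in diameter, z 45 to 70; grip block 34 mm (x) by 30 mm (y), z 70 to 114.
- gauge_grip (a point): centre of the gauge's grip block, 92 mm above its underside, axes as the gauge. The flat faces looking to +x and -x (three thin dark stripes), 34 mm apart, are for carrying it. On the +y and -y faces sits a black lock tab each, 20 mm wide, 24 mm tall, centred at this height, standing out 5.5 mm when let go: 41 mm over both.
- plunger_tip (a point): tip of the +x plunger. Two brass plungers, each on its own spring, run along the gauge's +x and -x, 20 mm above its underside. Retracted (at the start, held by the lock) the tips lie inside the head, 19 mm from the axis. Unlocked, each springs out with about 0.6 N within half a second, until it meets a wall or is 12 mm out. They never go back by themselves.
- plunger_b_tip (a point): tip of the -x plunger, likewise. Tip to tip is 38 mm retracted, about 48 mm in the narrow bore, about 60 mm in the wide one, 62 mm fully out.
- tab (a joint): how far each lock tab is pressed in, in m (both move alike): about -0.001 let go (locked), 0.0045 fully in; the plungers are free above about 0. Springs push each tab out with 7 N let go, 10 N fully in: 15 to 25 N of grip pinches them. Gripping the gauge by its tabs at any time unlocks it; when they come out again the plungers are locked where they are.
- narrow_mount: black square lens mount, fixed, 80 x 80 x 60 mm high, with an upright through bore 48 mm in diameter in its middle: the one to be measured. Origin at the centre of its underside, z up. With the gauge's flange down on its top, the gauge's origin is 20 mm above the mount's origin
- wide_mount: the other black lens mount, fixed, same outside, bore 60 mm in diameter: not to be measured. Origin at the centre of its underside
- plate: dark grey flat plate, fixed, 150 x 150 x 12 mm, where the gauge is to stand at the end. Origin at the centre of its underside, so its top is 12 mm above
- lens_cell: loose bystander: black ring with a lens, 50 mm in diameter, 12 mm high; origin at the centre of its underside
- fork_clamp: loose bystander: small steel fork clamp about 75 x 30 x 14 mm; origin on its underside
- driver: loose bystander: screwdriver with a black handle, 150 mm long, lying; origin on its underside
- post: loose bystander: steel post 13 mm in diameter on a round foot of 44 mm, 75 mm tall; origin at the centre of its underside

How it is judged:
On the way, in this order (a step that is already met when the one before it is completed fails the run):
1. the gauge stands in the narrower bore, flange down on the mount, plungers still in (horizontal distance between gauge and narrow_mount below 0.006 m and z of gauge in the frame of narrow_mount below 0.023 m and angle between gauge's own z axis and vertical below 0.08 rad and distance between plunger_tip and plunger_b_tip below 0.041 m), for 0.2 s.
2. still in the bore, the plungers have sprung out against it and are locked, the tabs let go (horizontal distance between gauge and narrow_mount below 0.006 m and z of gauge in the frame of narrow_mount below 0.03 m and distance between plunger_tip and plunger_b_tip above 0.046 m and value of joint tab below 0 m), for 0.2 s.
At the end, for the whole second after the job is handed in: The gauge stands upright (within 0.06 rad), at rest, on the dark plate, its axis within 60 mm of the plate's middle along each side, with the tabs let go (joint below 0) and the plungers locked 46 to 50.5 mm tip to tip, the size of the narrower bore (48 mm nominal) (x of gauge in the frame of plate between -0.06 and 0.06 m and y of gauge in the frame of plate between -0.06 and 0.06 m and z of gauge in the frame of plate between 0.009 and 0.015 m and angle between gauge's own z axis and vertical below 0.06 rad and linear speed of gauge below 0.02 m/s and distance between plunger_tip and plunger_b_tip between 0.046 and 0.0505 m and value of joint tab below 0 m); the robot touches nothing.
It fails at once if a loose bystander is moved by more than 20 mm (distance of any of lens_cell, fork_clamp, driver, post from where it was at the start of the episode above 0.02 m).
It also fails if it takes over 67 s, if anything falls off the work surface, if the arm or the gripper's body presses on something with over 40 N, if the wrist force passes 120 N, or if a joint passes its speed limit or range.

### The arm

A 6-joint arm with a two-finger parallel gripper is mounted at the origin on the work surface. World frame = base frame: x ahead of the robot, y to its left, z up, the work surface at z = 0. Lengths are in m, angles in rad, forces in N, time in s.
With the tool pointing down it reaches from about 0.325 to 0.775 m from the base axis. Payload 5.5 kg.
Tool frame: the origin (TCP) lies midway between the tips of the shut fingers; the grasp point (between the pads) lies 19 mm behind it (env.tcp_to_grasp is the distance from the TCP to the grasp point, in m); z points along the fingers, y is the direction in which the jaws open and shut (so a half turn about z gives the same grasp; the last joint's range is limited). The gripper opens to 85 mm and grips with 20 to 120 N. Pads are 22 mm wide; open, the fingers measure 114 mm over their backs; the gripper's body (76 mm by 85 mm) begins 54 mm behind the grasp point. The pads swing forward as they close: fully open they stand 13 mm farther back than shut.
Start: joints at [-1.305, 0.091, 1.231, -0, 1.82, -0.057], TCP at [0.19, -0.569, 0.231] pointing down, gripper open.
Joint ranges: [-2.87, 2.87], [-0.86, 2.18], [0.17, 2.46], [-1.51, 4.65], [0.06, 2.69], [-2.65, 2.65]. Speed limits (rad/s): [2.57, 2.57, 3.01, 3.14, 3.14, 3.14].

### API

Orientations are given as [roll, pitch, yaw] about the fixed x, y, z axes, in that order (R = Rz(yaw) Ry(pitch) Rx(roll)).
In Python, from plant import env, vision gives the robot as it stands. The module is installed in compiled form; this text tells all that it offers.
- The arm moves only by the tool step_arm, never from a script. Its arguments are lists of equal length, an entry for each row: "slide": the shift along the world's x, y, z in mm, a list of three; "delta_rot": the turn, a rotation vector about the world's x, y, z in degrees, a list of three. A call has 1 to 20 rows; each row is the pose to reach, as a shift and turn from the pose commanded when the call began; what a row does not reach only later rows make up. A row lasts 1/8 s, in which the tool goes at most 62.5 mm and 10.7 degrees, less where a joint would pass 70% of its speed; a pose out of reach is approached as far as the arm can. A call with a gripper value outside its range is refused whole. "hand" is the closure, from -1 (fully open) to 1 (shut), set as the call begins (left out, the last holds). The fingers move at their own pace and stop on an object; "force" is the grip in N (left out, the last holds). Time passes only in rows, so rows that repeat a pose let the fingers close. It gives the time, the measured TCP pose, the force and the opening at its end, in the units of the state.
- env.observe(): the state, without advancing time (a new reading comes with each control period).
- vision.get_image(name): name is "scene" or "top"; returns the picture (480x640x3 uint8, red, green, blue); there is no depth.
- vision.camera_params(name): a dict with "fovy" (degrees; the focal length in pixels is half the picture's height over the tangent of half this angle, whatever the lens; pixels are square), "cx", "cy" (the principal point, pixels), "k1" (the pictures are not rectified: a ray, as slopes to the right and down, at radius r is drawn at 1 + k1 r^2 times it, then the intrinsics apply), "extrinsics" (4x4, takes a point from world to camera coordinates). Camera axes: x right, y down, z forward; pixel columns grow to the right and rows downward; lengths in m; the calibration is good to about 2 mm. A picture is of the moment at which its call begins. camera_params takes no time and is no camera call.
- env.job_done(): hands the job in, once; it reports no verdict.
The state is a dict: "time": time; "joint_pos": joint angles; "dq": joint speeds; "effort": joint torques, N m; "position": TCP position; "tool_rot": TCP orientation; "force": force on the tool from outside, world axes, zero at the start; "moment": the same for the moment, N m; "width": opening from 0.0 (shut) to 1.0 (fully open).
Only numpy, scipy, OpenCV 4.12 (cv2) and the standard library are available. Lean on these libraries where they do the work, as an engineer would, in place of code of your own. Each camera call takes 0.05 s, during which the arm holds its last target.

## Working session

There is one attempt and no reset: what is moved stays moved. The work goes in short steps, Python scripts to look and compute and a tool call to move; the robot and the scene stay as the last step left them, time stands still between calls to the robot, and variables do not carry over. Pictures are saved under pics/ and viewed, and the job is handed in when it is done.

Besides the shell and the picture viewer there is one more tool, called after ">>>" as name(argument=value, ...) on one line, values as JSON. step_arm: Moves the arm, as the interface text tells. Its arguments: {"type":"object","properties":{"slide":{"type":"array","items":{"type":"array","items":{"type":"number"}}},"delta_rot":{"type":"array","items":{"type":"array","items":{"type":"number"}}},"hand":{"type":"number"},"force":{"type":"number"}},"required":["slide","delta_rot"]}

```bash
mkdir -p pics
python3 - <<'E'
from plant import env, vision
import cv2
for n in ("scene","top"):
    im=vision.get_image(n); cv2.imwrite(f"pics/{n}0.png",im[:,:,::-1]); p=vision.camera_params(n); print(n,p)
print(env.observe(), env.tcp_to_grasp)
E
```

```text
scene {'fovy': 46.00257725995833, 'cx': 329.7620869310873, 'cy': 236.83141062911906, 'k1': -0.1426320889263256, 'extrinsics': array([[-0.16795863,  0.98569215, -0.01417339,  0.09782279],
       [ 0.82051175,  0.13181443, -0.55622426, -0.43169393],
       [-0.54639763, -0.10505209, -0.83091136,  1.58246906],
       [ 0.        ,  0.        ,  0.        ,  1.        ]])}
top {'fovy': 46.37254367425912, 'cx': 314.75838951546785, 'cy': 237.83589851336302, 'k1': -0.07108270135534069, 'extrinsics': array([[-0.02632346, -0.99933829,  0.02510076, -0.01113745],
       [-0.98577173,  0.02177973, -0.16667254,  0.58324772],
       [ 0.16601557, -0.02913102, -0.98569276,  1.0120763 ],
       [ 0.        ,  0.        ,  0.        ,  1.        ]])}
{'time': 0.1, 'joint_pos': array([-1.30472467e+00,  9.17957945e-02,  1.23175697e+00,  1.35161242e-05,
        1.81979879e+00, -5.66821910e-02]), 'dq': array([-0.00060373, -0.00098874, -0.00468745,  0.00031417,  0.00092816,
        0.00055858]), 'effort': array([ 3.38507831e-03, -4.60216784e+01, -4.19218647e+01, -1.08797494e-06,
        1.06679442e-02,  2.41788865e-05]), 'position': array([ 0.19025491, -0.568775  ,  0.23026141]), 'tool_rot': array([-3.13983731e+00, -1.12729369e-04,  3.22757068e-01]), 'force': array([ 0.71831141, -0.40382033,  0.24936975]), 'moment': array([-0.01324405, -0.04236398, -0.00743264]), 'width': 0.9968966327769986} 0.0187
```

View pics/scene0.png

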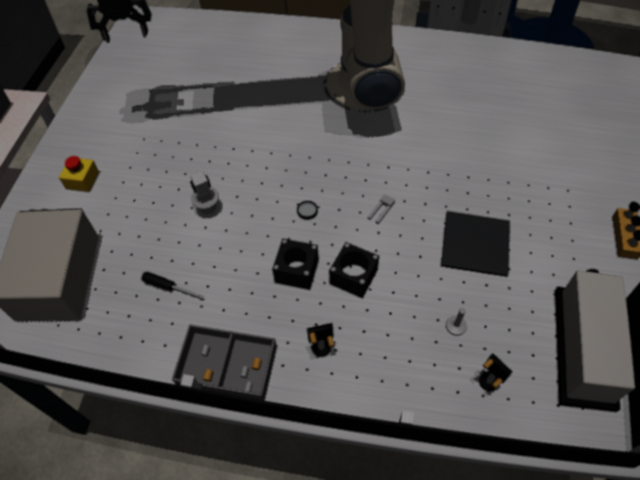

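View pics/top0.png

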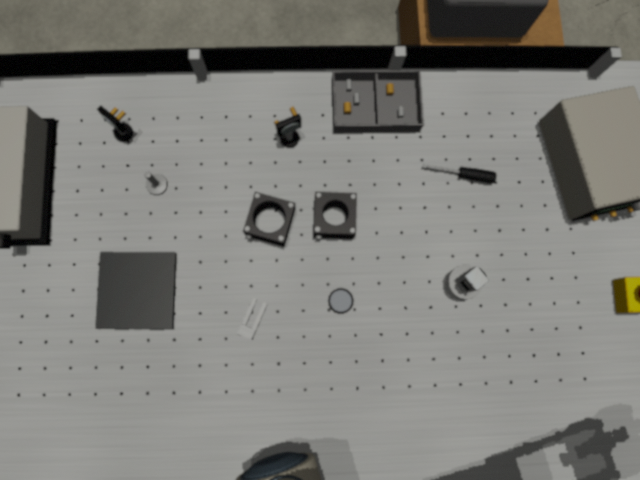

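The narrow mount is at about (335,214) in the top view and the wide one at (270,218). The gauge is at (466,282) and the plate at (136,290). I'll enlarge these for exact readings.

```bash
cat > h.py <<'E'
import numpy as np, cv2
from plant import env, vision
def KD(n):
    p=vision.camera_params(n); f=240/np.tan(np.radians(p['fovy']/2))
    return np.array([[f,0,p['cx']],[0,f,p['cy']],[0,0,1]]),np.array([p['k1'],0,0,0,0.]),p['extrinsics']
def proj(n,P):
    K,D,E=KD(n); 
    return cv2.projectPoints(np.float64(P).reshape(-1,3),cv2.Rodrigues(E[:3,:3])[0],E[:3,3],K,D)[0][:,0]
def ray(n,uv):
    K,D,E=KD(n); x=cv2.undistortPoints(np.float64([[uv]]),K,D)[0,0]
    R=E[:3,:3]; return -R.T@E[:3,3], R.T@np.array([x[0],x[1],1])
def atz(n,uv,z):
    c,d=ray(n,uv); return c+d*(z-c[2])/d[2]
def crop(src,out,x,y,w,h,s):
    im=cv2.imread(src)[y:y+h,x:x+w]; im=cv2.resize(im,None,fx=s,fy=s,interpolation=cv2.INTER_CUBIC)
    im=cv2.convertScaleAbs(im,alpha=1.3,beta=20)
    for i in range(0,w,10): cv2.putText(im,str(x+i),(i*s,10),0,.35,(0,0,255),1); cv2.line(im,(i*s,12),(i*s,18),(0,0,255),1)
    for i in range(0,h,10): cv2.putText(im,str(y+i),(0,i*s+4),0,.35,(0,0,255),1)
    cv2.imwrite(out,im)
E
python3 - <<'E'
from h import *
crop("pics/top0.png","pics/c1.png",430,250,75,60,10)
crop("pics/top0.png","pics/c2.png",240,180,130,75,6)
crop("pics/scene0.png","pics/c3.png",175,165,60,60,10)
crop("pics/scene0.png","pics/c4.png",265,225,130,80,6)
E
```

```text
(no output)
```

View pics/c1.png

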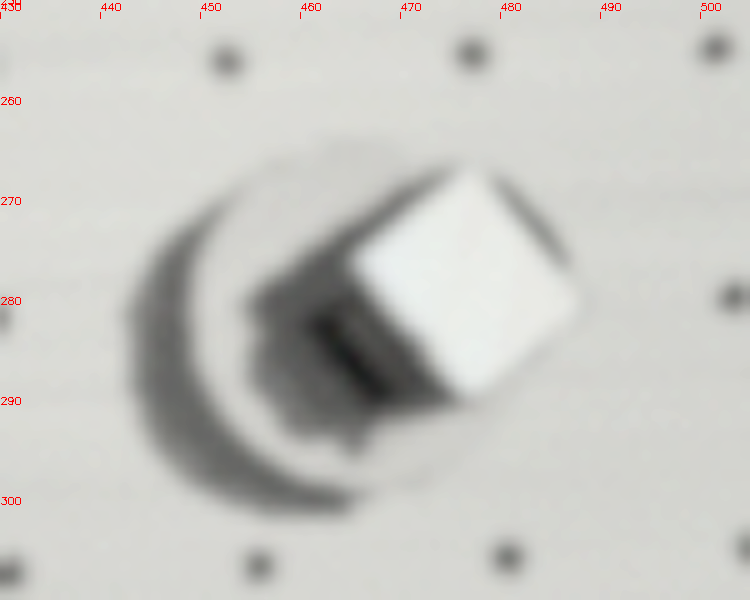

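View pics/c2.png

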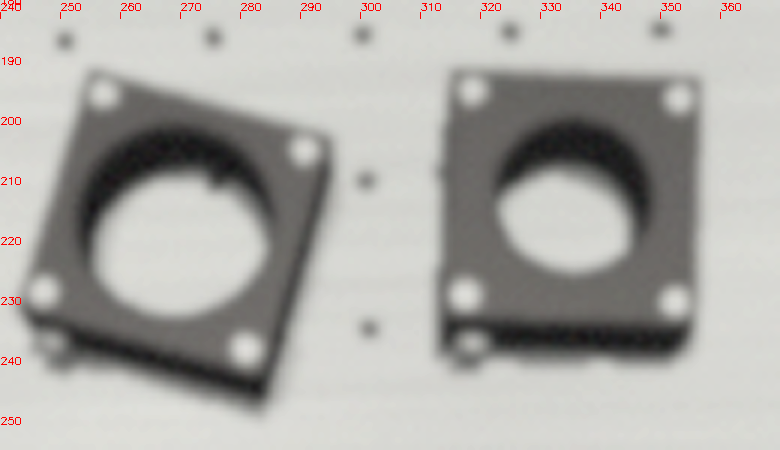

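View pics/c3.png

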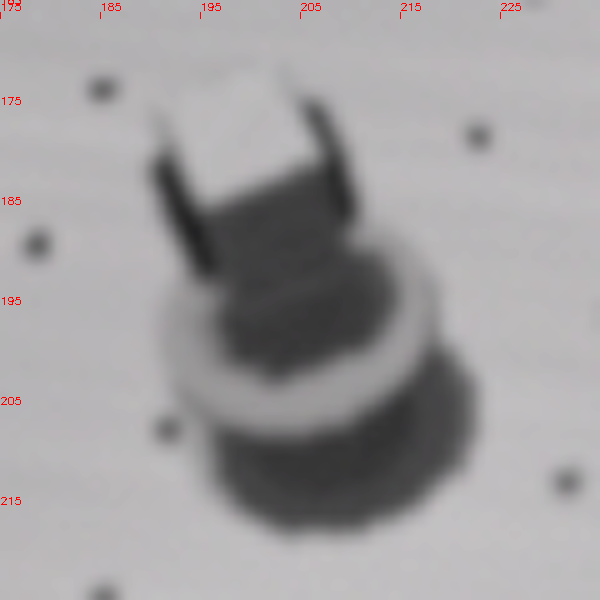

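View pics/c4.png

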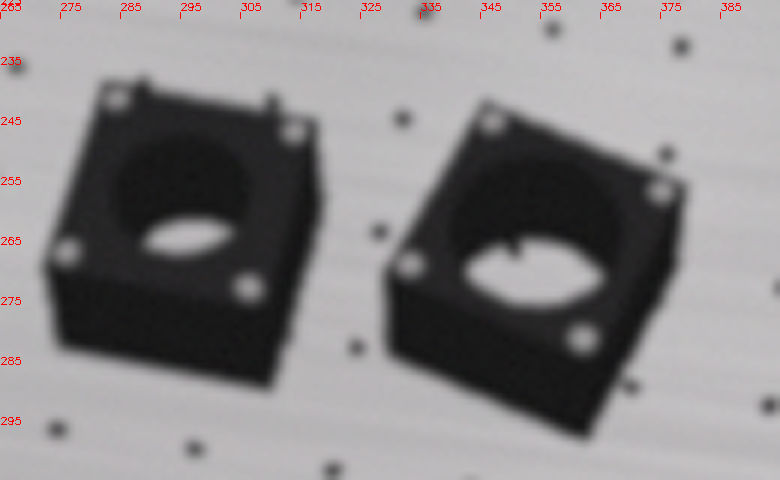

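```bash
cat > m.py <<'E'
from h import *
def m(name,n,pts,z):
    P=np.array([atz(n,np.array(p)-.5,z) for p in pts]); c=P.mean(0)
    print(name,n,'c',c.round(4),'angs',[round(float(np.degrees(np.arctan2(*(P[(i+1)%4]-P[i])[1::-1]))),1) for i in range(4)],'len',[round(float(np.linalg.norm(P[(i+1)%4]-P[i])),4) for i in range(4)])
# top
m('gauge','top',[(476.7,266.5),(464.8,275.8),(475.6,290.2),(488,279.5)],.114)
m('narrow','top',[(314.7,191.5),(313.3,234),(354.8,233.5),(356.5,193)],.06)
m('narrow rivets','top',[(318.7,195),(317.3,229),(352.4,230.1),(353,196.4)],.06)
m('wide','top',[(256.5,195.5),(246.5,228.5),(280.3,238),(290,205)],.06)
m('narrow rivets','scene',[(284.4,241.1),(276.2,266.8),(306.5,272.9),(314,246.8)],.06)
m('gauge','scene',[(190,175.5),(195.5,186),(207,181.2),(202.5,172.3)],.114)
m('plate','top',[(98,253),(97,328.5),(174.5,328.5),(175.5,252.5)],.012)
m('plate','scene',[(446.5,213),(443.5,263.5),(509,273),(510,219.5)],.012)
for n,q in (('top',[(341,300),(252,318),(155,182)]),('scene',[(307,209),(381,208),(457,324)])):
    for p in q: print(atz(n,p,0).round(3))
E
python3 m.py
```

```text
gauge top c [ 0.494 -0.308  0.114] angs [125.2, -145.8, -52.4, 38.4] len [0.0279, 0.0316, 0.0301, 0.0303]
narrow top c [ 0.629  -0.0633  0.06  ] angs [176.7, -90.6, -4.6, 86.8] len [0.0821, 0.0781, 0.0785, 0.0797]
narrow rivets top c [ 0.6296 -0.0643  0.06  ] angs [176.1, -93.1, -3.2, 86.5] len [0.0658, 0.0661, 0.0652, 0.0653]
wide top c [0.6243 0.0624 0.06  ] angs [163.1, -107.2, -17.1, 72.6] len [0.0661, 0.066, 0.0658, 0.0662]
narrow rivets scene c [ 0.6275 -0.0667  0.06  ] angs [-2.9, 86.3, 176.9, -93.7] len [0.066, 0.0658, 0.0661, 0.066]
gauge scene c [ 0.4939 -0.3114  0.114 ] angs [38.5, 128.3, -142.8, -62.6] len [0.035, 0.0276, 0.0295, 0.0288]
plate top c [0.4951 0.3223 0.012 ] angs [-178.9, -91.1, -0.1, 89.1] len [0.1461, 0.1492, 0.1466, 0.1523]
plate scene c [0.4937 0.3233 0.012 ] angs [0.4, 89.3, 178.7, -87.9] len [0.1395, 0.1451, 0.1467, 0.1495]
[ 0.467 -0.075  0.   ]
[0.436 0.099 0.   ]
[0.712 0.292 0.   ]
[ 0.458 -0.076  0.   ]
[0.427 0.097 0.   ]
[0.702 0.29  0.   ]
```

>>> step_arm(slide=[[20,17,0],[50,43,0],[80,68,-5],[110,94,-10],[140,119,-15],[170,145,-20],[200,170,-20],[230,196,-25],[255,217,-30],[280,239,-30],[304,259,-30],[304,259,-30],[304,259,-30],[304,259,-30]], delta_rot=[[0,0,9],[0,0,18],[0,0,27],[0,0,36],[0,0,45],[0,0,54],[0,0,63],[0,0,72],[0,0,81],[0,0,90],[0,0,99],[0,0,108.5],[0,0,108.5],[0,0,108.5]], hand=-1, force=40)

```text
time: 1.85
position: [0.4941, -0.3102, 0.201]
tool_rot: [-3.141, -0.0, 2.213]
force: [-1.1, 0.1, 0.4]
width: 1.0
```

Run:
```python
from h import *
for n in ("scene","top"): cv2.imwrite(f"pics/{n}1.png",vision.get_image(n)[:,:,::-1])
crop("pics/top1.png","pics/t1.png",420,220,110,90,7)
crop("pics/scene1.png","pics/s1.png",160,110,100,110,6)
print(env.observe())
print(proj('top',[.494,-.3095,.2]),proj('scene',[.494,-.3095,.2]))
```

```text
{'time': 1.95, 'joint_pos': array([-6.19180709e-01,  4.23217452e-02,  1.33478280e+00, -5.09473439e-05,
        1.76470657e+00, -1.26213413e+00]), 'dq': array([ 2.91737161e-04,  1.49509754e-03, -1.45801633e-03,  1.47183183e-03,
        7.59786425e-05, -9.16235141e-03]), 'effort': array([ 1.36434711e-01, -4.37102222e+01, -4.18721974e+01,  8.26596224e-03,
        1.07966618e-03,  2.83149158e-02]), 'position': array([ 0.49400071, -0.31033095,  0.20118009]), 'tool_rot': array([-3.14147866e+00, -1.92950814e-04,  2.21373992e+00]), 'force': array([ 0.04981951, -0.0876653 , -0.18312048]), 'moment': array([-0.0098279 , -0.02373798, -0.02206551]), 'width': 0.9987178909153903}
[[492.8710223  272.33289488]] [[190.91605046 152.30642091]]
```

View pics/t1.png

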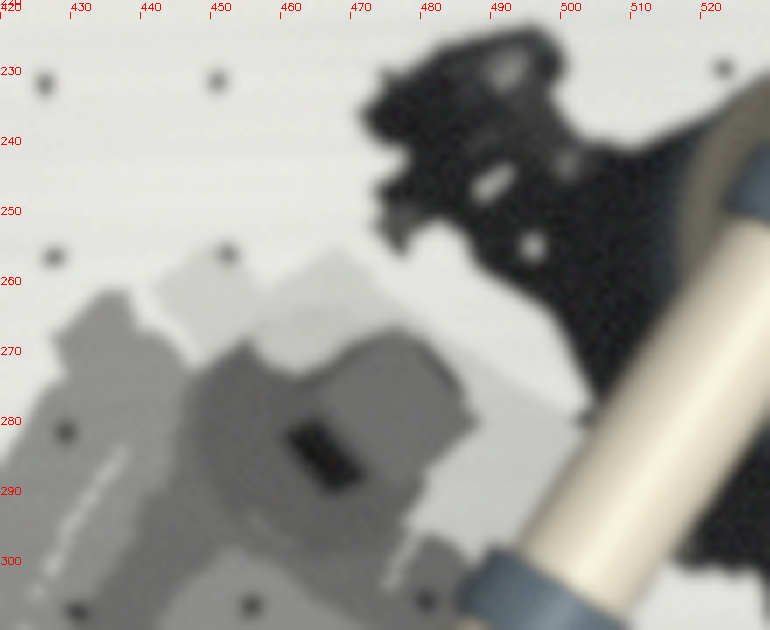

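View pics/s1.png

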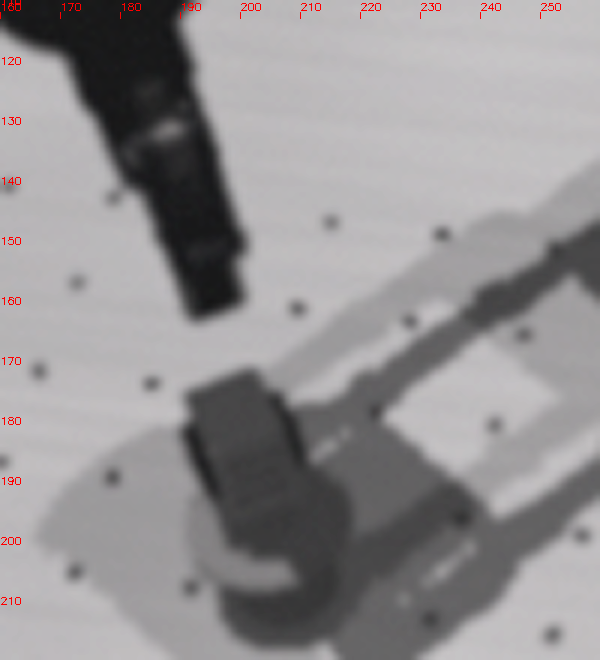

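The jaws straddle the striped ±x faces and the black tabs face sideways, at (466,285) in the top view. Next I descend and grip.

>>> step_arm(slide=[[0,0,-25],[0,0,-50],[0,0,-75],[0,0,-100],[0,0,-120],[0,0,-131],[0,0,-131],[0,0,-131]], delta_rot=[[0,0,0],[0,0,0],[0,0,0],[0,0,0],[0,0,0],[0,0,0],[0,0,0],[0,0,0]])

```text
time: 2.95
position: [0.4948, -0.3104, 0.0715]
tool_rot: [3.141, 0.002, 2.216]
force: [0.6, -0.6, 0.3]
width: 0.997
```

>>> step_arm(slide=[[0,0,0],[0,0,0],[0,0,0],[0,0,0],[0,0,0],[0,0,0],[0,0,0],[0,0,0]], delta_rot=[[0,0,0],[0,0,0],[0,0,0],[0,0,0],[0,0,0],[0,0,0],[0,0,0],[0,0,0]], hand=1, force=40)

```text
time: 3.95
position: [0.4946, -0.3101, 0.0707]
tool_rot: [3.141, 0.001, 2.216]
force: [1.0, 1.0, 4.4]
width: 0.393
```

Run:
```python
from h import *
for n in ("scene","top"): cv2.imwrite(f"pics/{n}2.png",vision.get_image(n)[:,:,::-1])
crop("pics/scene2.png","pics/s2.png",150,130,100,100,6)
print(env.observe())
```

```text
{'time': 4.05, 'joint_pos': array([-6.18414976e-01,  7.50489674e-02,  1.53249375e+00,  8.05088377e-05,
        1.53321825e+00, -1.26412295e+00]), 'dq': array([-0.00024038,  0.00137989, -0.00048029,  0.00048337,  0.00012694,
        0.0005475 ]), 'effort': array([-3.41057209e-01, -4.15259528e+01, -3.82317495e+01, -1.82901314e-01,
        8.20500380e-02, -3.34070661e-03]), 'position': array([ 0.49457818, -0.31013995,  0.07069848]), 'tool_rot': array([3.14126488e+00, 7.68595913e-04, 2.21650118e+00]), 'force': array([-0.65996528, -0.30207212,  5.25661623]), 'moment': array([ 0.06206804, -0.076995  ,  0.03814082]), 'width': 0.3971869943469906}
```

View pics/s2.png

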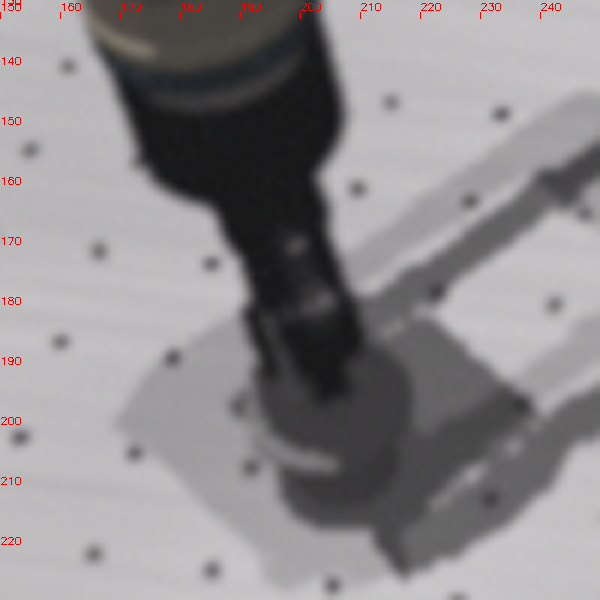

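>>> step_arm(slide=[[0,0,15],[0,0,40],[0,0,70],[0,0,100],[10,18,110],[30,55,110],[50,92,110],[70,128,110],[90,165,110],[110,201,110],[125,229,110],[134,244.5,110],[134,244.5,110],[134,244.5,110],[134,244.5,110]], delta_rot=[[0,0,0],[0,0,0],[0,0,0],[0,0,0],[0,0,0],[0,0,0],[0,0,0],[0,0,0],[0,0,0],[0,0,0],[0,0,0],[0,0,0],[0,0,0],[0,0,0],[0,0,0]])

```text
time: 5.92
position: [0.6279, -0.0667, 0.1804]
tool_rot: [-3.141, 0.0, 2.215]
force: [-0.0, 0.4, -3.7]
width: 0.394
```

Run:
```python
from h import *
for n in ("scene","top"): cv2.imwrite(f"pics/{n}3.png",vision.get_image(n)[:,:,::-1])
crop("pics/scene3.png","pics/s3.png",250,170,110,120,5)
crop("pics/top3.png","pics/t3.png",300,150,110,100,6)
o=env.observe();print(o['position'],o['tool_rot'],o['width'],o['force'])
```

```text
[ 0.6280592  -0.06650727  0.18048244] [3.14154394e+00 2.49288216e-04 2.21503032e+00] 0.3926615151159497 [-0.29810418  0.18435735 -3.33248569]
```

View pics/s3.png

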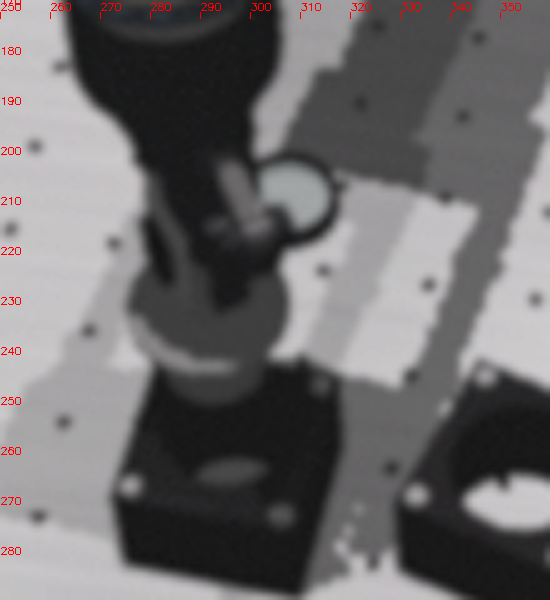

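View pics/t3.png

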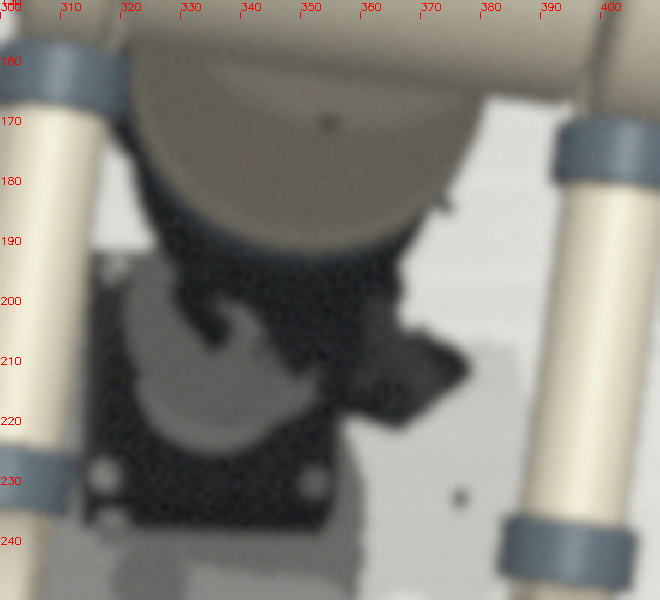

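```bash
cat > ov.py <<'E'
from h import *
import sys
def ov(n,src,out,x,y,w,h,s,circs,cols):
    im=cv2.imread(src)[y:y+h,x:x+w]; im=cv2.resize(im,None,fx=s,fy=s,interpolation=cv2.INTER_CUBIC); im=cv2.convertScaleAbs(im,alpha=1.5,beta=30)
    t=np.linspace(0,2*np.pi,90)
    for (cx,cy,z,r),c in zip(circs,cols):
        q=proj(n,np.c_[cx+r*np.cos(t),cy+r*np.sin(t),0*t+z]); q=((q+.5-[x,y])*s).round().astype(np.int32)
        cv2.polylines(im,[q],True,c,1)
    cv2.imwrite(out,im)
E
python3 - <<'E'
from ov import *
z=.1098;c=(.6280,-.0665)
C=[(*c,z+.045,.033),(*c,z+.040,.033),(*c,z+.006,.021),(.6286,-.0655,.06,.024)]
K=[(0,255,0),(0,255,255),(0,0,255),(255,0,255)]
ov('scene',"pics/scene3.png","pics/o_s3.png",255,190,75,95,8,C,K)
ov('top',"pics/top3.png","pics/o_t3.png",305,180,70,70,8,C,K)
E
```

```text
(no output)
```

View pics/o_s3.png

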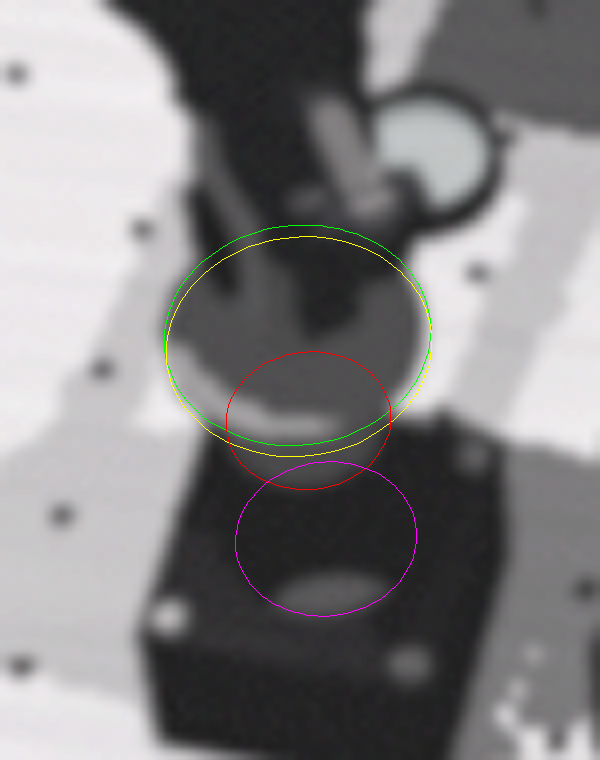

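View pics/o_t3.png

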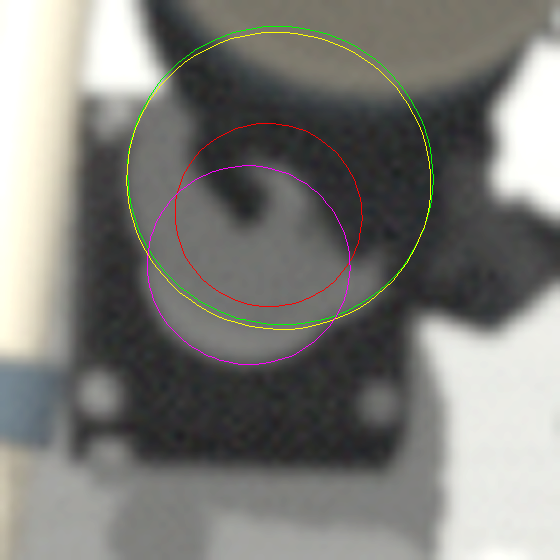

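Run:
```python
from h import *
im=cv2.imread("pics/top3.png",0)[180:250,305:375].astype(float)
im=np.clip((im-30)*3.2,0,255).astype(np.uint8); cv2.imwrite("pics/e3.png",cv2.resize(im,None,fx=8,fy=8,interpolation=cv2.INTER_CUBIC))
im=cv2.imread("pics/scene3.png",0)[190:285,255:330].astype(float)
im=np.clip((im-10)*3.5,0,255).astype(np.uint8); cv2.imwrite("pics/f3.png",cv2.resize(im,None,fx=8,fy=8,interpolation=cv2.INTER_CUBIC))
```

```text
(no output)
```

View pics/e3.png

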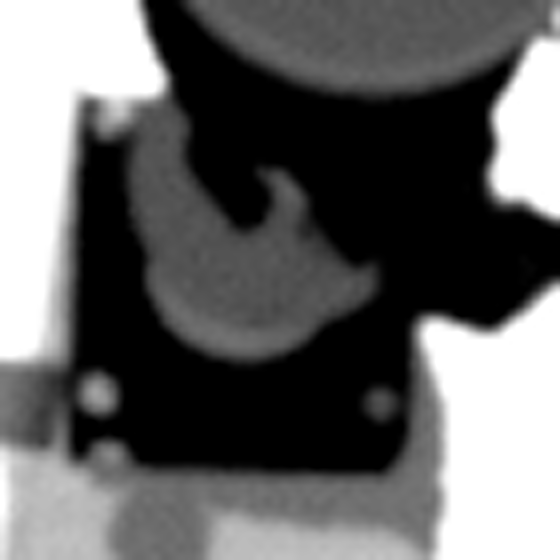

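View pics/f3.png

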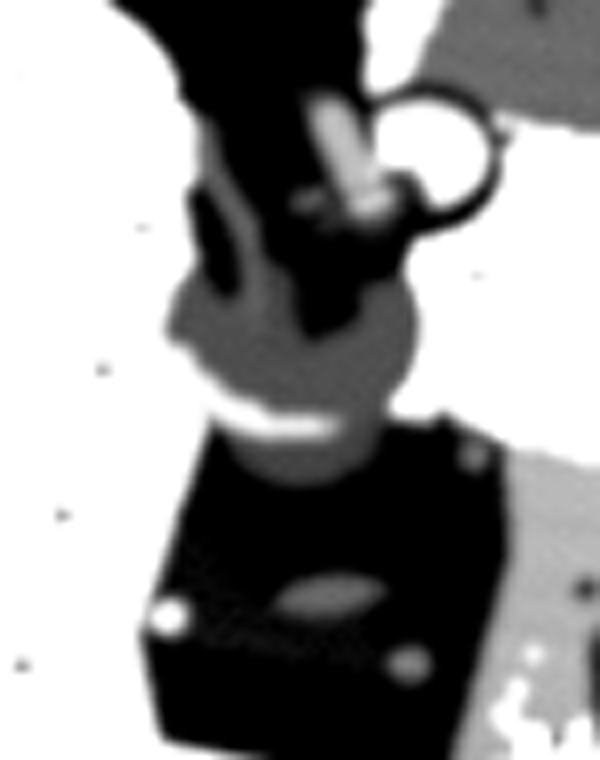

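>>> step_arm(slide=[[1,1.2,0],[1,1.2,-15],[1,1.2,-30],[1,1.2,-40],[1,1.2,-46],[1,1.2,-50],[1,1.2,-54],[1,1.2,-58],[1,1.2,-58]], delta_rot=[[0,0,0],[0,0,0],[0,0,0],[0,0,0],[0,0,0],[0,0,0],[0,0,0],[0,0,0],[0,0,0]])

```text
time: 7.15
position: [0.6292, -0.0643, 0.122]
tool_rot: [-3.141, -0.0, 2.216]
force: [0.1, 0.5, -2.9]
width: 0.395
```

>>> step_arm(slide=[[0,0,-7],[0,0,-14],[0,0,-20],[0,0,-25],[0,0,-28],[0,0,-28]], delta_rot=[[0,0,0],[0,0,0],[0,0,0],[0,0,0],[0,0,0],[0,0,0]])

```text
time: 7.9
position: [0.6292, -0.0643, 0.094]
tool_rot: [-3.141, -0.0, 2.216]
force: [0.6, -0.3, -3.2]
width: 0.394
```

>>> step_arm(slide=[[0,0,-1.5],[0,0,-3],[0,0,-4],[0,0,-4],[0,0,-4]], delta_rot=[[0,0,0],[0,0,0],[0,0,0],[0,0,0],[0,0,0]])

```text
time: 8.52
position: [0.6294, -0.0643, 0.0908]
tool_rot: [3.141, 0.0, 2.217]
force: [-2.6, 0.4, 0.3]
width: 0.393
```

>>> step_arm(slide=[[0,0,0],[0,0,0],[0,0,0],[0,0,0],[0,0,0],[0,0,0],[0,0,0]], delta_rot=[[0,0,0],[0,0,0],[0,0,0],[0,0,0],[0,0,0],[0,0,0],[0,0,0]], hand=-1)

```text
time: 9.4
position: [0.6293, -0.0643, 0.0903]
tool_rot: [-3.142, 0.0, 2.216]
force: [0.1, 0.3, 0.3]
width: 1.002
```

>>> step_arm(slide=[[0,0,20],[0,0,50],[0,0,75],[0,0,80],[0,0,80],[0,0,80],[0,0,80],[0,0,80],[0,0,80],[0,0,80],[0,0,80],[0,0,80],[0,0,80],[0,0,80]], delta_rot=[[0,0,0],[0,0,0],[0,0,0],[0,0,-9],[0,0,-18],[0,0,-27],[0,0,-36],[0,0,-45],[0,0,-54],[0,0,-63],[0,0,-72],[0,0,-81],[0,0,-90],[0,0,-90]])

```text
time: 11.15
position: [0.6296, -0.0644, 0.1719]
tool_rot: [3.14, -0.001, 0.647]
force: [-0.2, 0.1, -0.0]
width: 1.002
```

Run:
```python
from ov import *
for n in ("scene","top"): cv2.imwrite(f"pics/{n}4.png",vision.get_image(n)[:,:,::-1])
o=env.observe();print(o['time'],o['position'],o['tool_rot'],o['width'],o['force'])
z=.02;c=(.6294,-.0643)
C=[(*c,z+.045,.033),(*c,.134,.017)]
K=[(0,255,0),(0,255,255)]
ov('scene',"pics/scene4.png","pics/o_s4.png",255,190,75,95,8,C,K)
ov('top',"pics/top4.png","pics/o_t4.png",305,160,80,90,8,C,K)
```

```text
11.25 [ 0.62954739 -0.06436804  0.17136381] [ 3.14071044e+00 -8.65653111e-04  6.48864487e-01] 0.9979807025996479 [-0.27803875 -0.8021486   0.38291485]
```

View pics/o_s4.png

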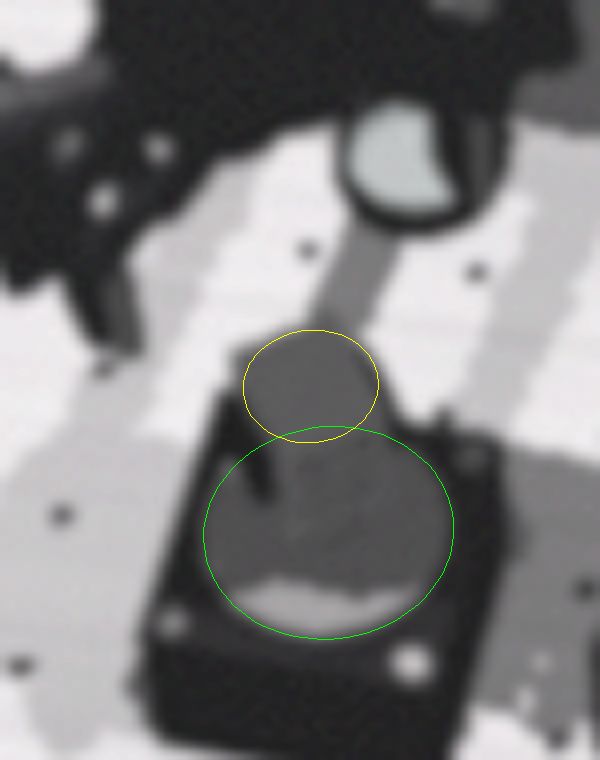

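View pics/o_t4.png

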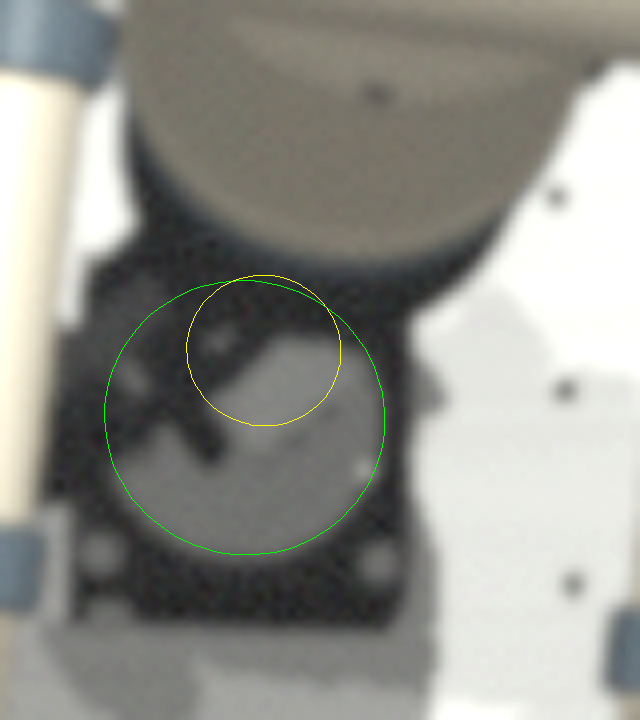

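Step 1 looks met: the flange outline sits on the mount, centred, with the plungers in. Next I descend with the jaws across the tabs and pinch at 22 N.

>>> step_arm(slide=[[0,0,-20],[0,0,-45],[0,0,-65],[0,0,-76],[0,0,-80],[0,0,-80],[0,0,-80]], delta_rot=[[0,0,0],[0,0,0],[0,0,0],[0,0,0],[0,0,0],[0,0,0],[0,0,0]])

```text
time: 12.12
position: [0.6299, -0.0644, 0.0915]
tool_rot: [3.14, -0.001, 0.646]
force: [-0.5, 1.2, -0.3]
width: 1.0
```

>>> step_arm(slide=[[0,0,0],[0,0,0],[0,0,0],[0,0,0],[0,0,0],[0,0,0],[0,0,0],[0,0,0],[0,0,0],[0,0,0],[0,0,0],[0,0,0],[0,0,0],[0,0,0],[0,0,0],[0,0,0]], delta_rot=[[0,0,0],[0,0,0],[0,0,0],[0,0,0],[0,0,0],[0,0,0],[0,0,0],[0,0,0],[0,0,0],[0,0,0],[0,0,0],[0,0,0],[0,0,0],[0,0,0],[0,0,0],[0,0,0]], hand=1, force=22)

```text
time: 14.12
position: [0.6296, -0.0643, 0.0914]
tool_rot: [3.141, -0.001, 0.646]
force: [-1.8, 0.8, 5.5]
width: 0.348
```

>>> step_arm(slide=[[0,0,0],[0,0,0],[0,0,0],[0,0,0],[0,0,0],[0,0,0],[0,0,0],[0,0,0]], delta_rot=[[0,0,0],[0,0,0],[0,0,0],[0,0,0],[0,0,0],[0,0,0],[0,0,0],[0,0,0]], hand=-1)

```text
time: 15.12
position: [0.6293, -0.0643, 0.0903]
tool_rot: [-3.142, -0.0, 0.646]
force: [-0.5, -0.1, -0.3]
width: 0.998
```

>>> step_arm(slide=[[0,0,20],[0,0,50],[0,0,75],[0,0,80],[0,0,80],[0,0,80],[0,0,80],[0,0,80],[0,0,80],[0,0,80],[0,0,80],[0,0,80],[0,0,80],[0,0,80]], delta_rot=[[0,0,0],[0,0,0],[0,0,0],[0,0,9],[0,0,18],[0,0,27],[0,0,36],[0,0,45],[0,0,54],[0,0,63],[0,0,72],[0,0,81],[0,0,90],[0,0,90]])

```text
time: 16.88
position: [0.6296, -0.0644, 0.172]
tool_rot: [3.14, 0.001, 2.215]
force: [0.5, -1.4, -0.1]
width: 1.003
```

Run:
```python
from ov import *
for n in ("scene","top"): cv2.imwrite(f"pics/{n}5.png",vision.get_image(n)[:,:,::-1])
o=env.observe();print(o['time'],o['position'],o['tool_rot'],o['width'],o['force'])
z=.02;c=(.6294,-.0643)
C=[(*c,z+.045,.033)]
K=[(0,255,0)]
ov('scene',"pics/scene5.png","pics/o_s5.png",255,190,75,95,8,C,K)
ov('top',"pics/top5.png","pics/o_t5.png",305,160,80,90,8,C,K)
```

```text
16.975 [ 0.62954925 -0.064359    0.17138336] [3.14070915e+00 9.34788999e-04 2.21327365e+00] 1.0038606455700505 [-0.65845295  0.30097711  0.0935829 ]
```

View pics/o_s5.png

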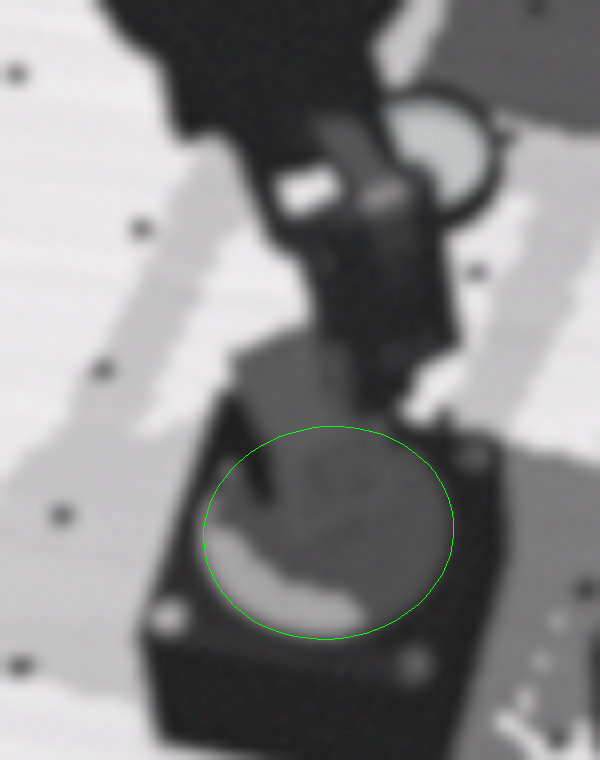

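View pics/o_t5.png

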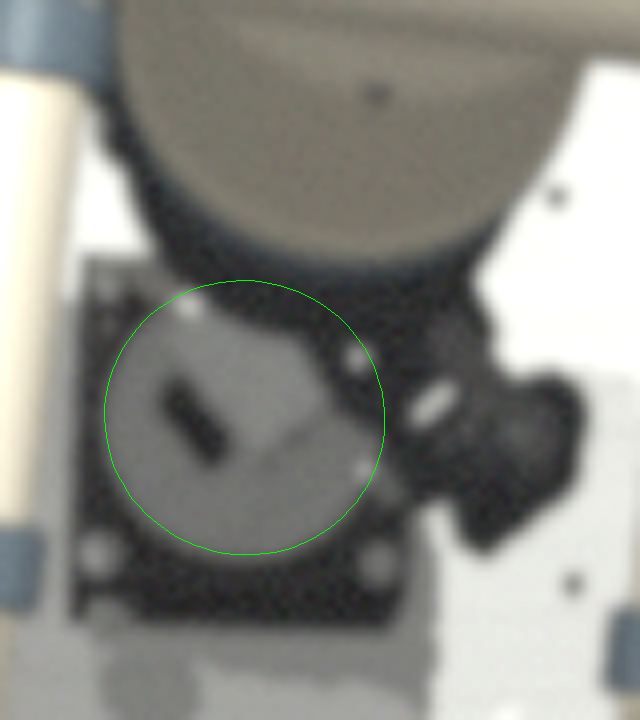

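>>> step_arm(slide=[[0,0,-20],[0,0,-45],[0,0,-65],[0,0,-76],[0,0,-80.5],[0,0,-80.5],[0,0,-80.5]], delta_rot=[[0,0,0],[0,0,0],[0,0,0],[0,0,0],[0,0,0],[0,0,0],[0,0,0]])

```text
time: 17.85
position: [0.6299, -0.0644, 0.0909]
tool_rot: [3.14, 0.001, 2.216]
force: [-0.2, -0.3, -0.0]
width: 1.003
```

>>> step_arm(slide=[[0,0,0],[0,0,0],[0,0,0],[0,0,0],[0,0,0],[0,0,0],[0,0,0],[0,0,0]], delta_rot=[[0,0,0],[0,0,0],[0,0,0],[0,0,0],[0,0,0],[0,0,0],[0,0,0],[0,0,0]], hand=1, force=40)

```text
time: 18.85
position: [0.6295, -0.0643, 0.0901]
tool_rot: [3.141, 0.0, 2.217]
force: [0.3, 0.4, 2.2]
width: 0.391
```

>>> step_arm(slide=[[0,0,3],[0,0,7],[0,0,12],[0,0,18],[0,0,25],[0,0,32],[0,0,40],[0,0,50],[0,0,65],[0,0,80],[0,0,90],[0,0,90]], delta_rot=[[0,0,0],[0,0,0],[0,0,0],[0,0,0],[0,0,0],[0,0,0],[0,0,0],[0,0,0],[0,0,0],[0,0,0],[0,0,0],[0,0,0]])

```text
time: 20.35
position: [0.6299, -0.0644, 0.1814]
tool_rot: [3.14, 0.002, 2.216]
force: [-0.1, -0.2, -3.2]
width: 0.392
```

Run:
```python
from ov import *
for n in ("scene","top"): cv2.imwrite(f"pics/{n}6.png",vision.get_image(n)[:,:,::-1])
o=env.observe();print(o['time'],o['position'],o['tool_rot'],o['width'],o['force'])
crop("pics/scene6.png","pics/s6.png",255,180,75,105,7)
```

```text
20.45 [ 0.62925467 -0.06430071  0.17941076] [-3.14125773e+00 -3.43028928e-04  2.21650162e+00] 0.3976593002245548 [ 0.20697778 -0.01405762 -4.03858444]
```

View pics/s6.png

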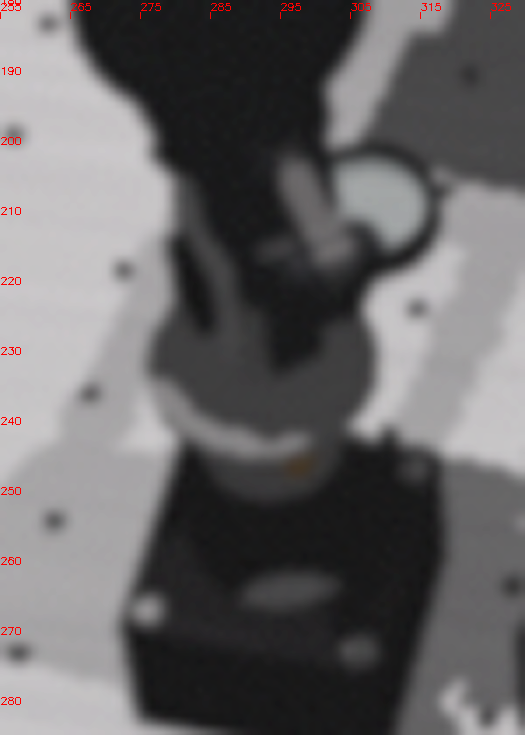

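The brass plunger shows at (297,246) in the scene view, outside the head, so the plungers locked out. Next I carry the gauge to the plate.

>>> step_arm(slide=[[-4,12,5],[-13,37,8],[-25,72,8],[-38,110,8],[-51,147,8],[-64,185,8],[-77,222,8],[-90,259,5],[-103,296,0],[-115,330,0],[-125,358,0],[-132,377,-10],[-135,387,-25],[-135,387,-45],[-135,387,-65],[-135,387,-78],[-135,387,-86],[-135,387,-90],[-135,387,-90]], delta_rot=[[0,0,0],[0,0,0],[0,0,0],[0,0,0],[0,0,0],[0,0,0],[0,0,0],[0,0,0],[0,0,0],[0,0,0],[0,0,0],[0,0,0],[0,0,0],[0,0,0],[0,0,0],[0,0,0],[0,0,0],[0,0,0],[0,0,0]])

```text
time: 22.82
position: [0.4945, 0.3227, 0.0901]
tool_rot: [3.141, 0.0, 2.216]
force: [0.5, 0.1, -3.4]
width: 0.395
```

Run:
```python
from ov import *
for n in ("scene","top"): cv2.imwrite(f"pics/{n}7.png",vision.get_image(n)[:,:,::-1])
o=env.observe();print(o['time'],o['position'],o['tool_rot'],o['width'],o['force'])
crop("pics/scene7.png","pics/s7.png",430,170,100,110,6)
```

```text
22.925 [0.49470019 0.32284736 0.09058132] [3.14030456e+00 2.04999865e-04 2.21646284e+00] 0.3926118943929206 [ 0.85192877  0.76570993 -4.26521305]
```

View pics/s7.png

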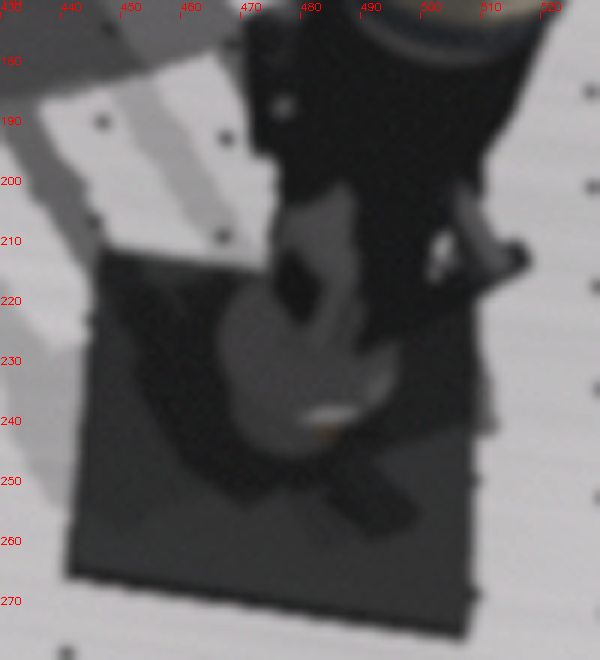

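>>> step_arm(slide=[[0,0,-3],[0,0,-5.5],[0,0,-7],[0,0,-8],[0,0,-8.5],[0,0,-8.5],[0,0,-8.5]], delta_rot=[[0,0,0],[0,0,0],[0,0,0],[0,0,0],[0,0,0],[0,0,0],[0,0,0]])

```text
time: 23.8
position: [0.4943, 0.3227, 0.082]
tool_rot: [3.141, 0.0, 2.217]
force: [-3.2, -1.5, 3.9]
width: 0.395
```

Contact is confirmed: the z force rose from about −4 to +4 N. I'll release and withdraw straight up.

>>> step_arm(slide=[[0,0,0],[0,0,0],[0,0,0],[0,0,0],[0,0,0],[0,0,0],[0,0,0]], delta_rot=[[0,0,0],[0,0,0],[0,0,0],[0,0,0],[0,0,0],[0,0,0],[0,0,0]], hand=-1)

```text
time: 24.68
position: [0.4943, 0.3227, 0.0813]
tool_rot: [3.142, 0.0, 2.216]
force: [-0.3, -0.3, -0.3]
width: 1.001
```

>>> step_arm(slide=[[0,0,10],[0,0,30],[0,0,60],[0,0,90],[0,0,120],[0,0,145],[0,-30,160],[0,-70,160],[0,-110,160],[0,-150,160],[0,-190,160],[0,-220,160],[0,-220,160],[0,-220,160]], delta_rot=[[0,0,0],[0,0,0],[0,0,0],[0,0,0],[0,0,0],[0,0,0],[0,0,0],[0,0,0],[0,0,0],[0,0,0],[0,0,0],[0,0,0],[0,0,0],[0,0,0]])

```text
time: 26.42
position: [0.4945, 0.1031, 0.2425]
tool_rot: [3.14, 0.0, 2.216]
force: [0.4, 0.2, 0.0]
width: 0.999
```

Run:
```python
from ov import *
for n in ("scene","top"): cv2.imwrite(f"pics/{n}8.png",vision.get_image(n)[:,:,::-1])
o=env.observe();print(o['time'],o['position'],o['tool_rot'],o['width'],o['force'])
c=(.4943,.3227)
C=[(*c,.057,.033),(*c,.126,.017)];K=[(0,255,0),(0,255,255)]
ov('scene',"pics/scene8.png","pics/s8.png",430,180,100,100,6,C,K)
ov('top',"pics/top8.png","pics/t8.png",85,240,100,100,6,C,K)
crop("pics/scene8.png","pics/p8.png",455,195,50,60,10)
```

```text
26.525 [0.49434221 0.10356094 0.24183659] [3.14088154e+00 5.10604379e-05 2.21762254e+00] 0.9982059599084894 [ 0.35662088  0.2811912  -0.018403  ]
```

View pics/s8.png

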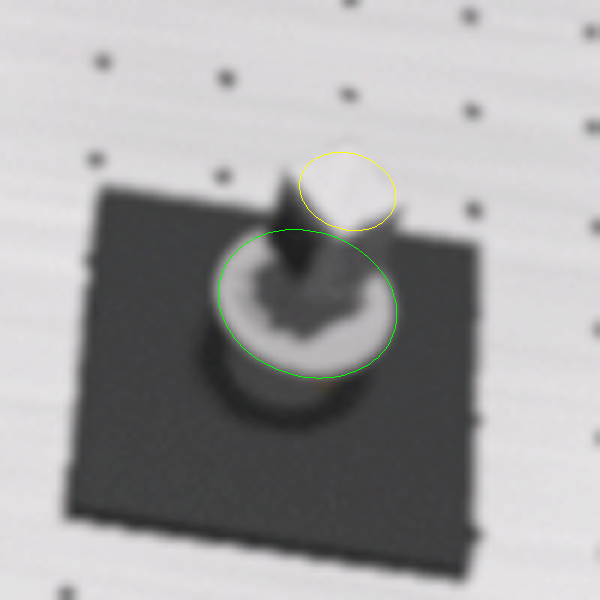

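View pics/t8.png

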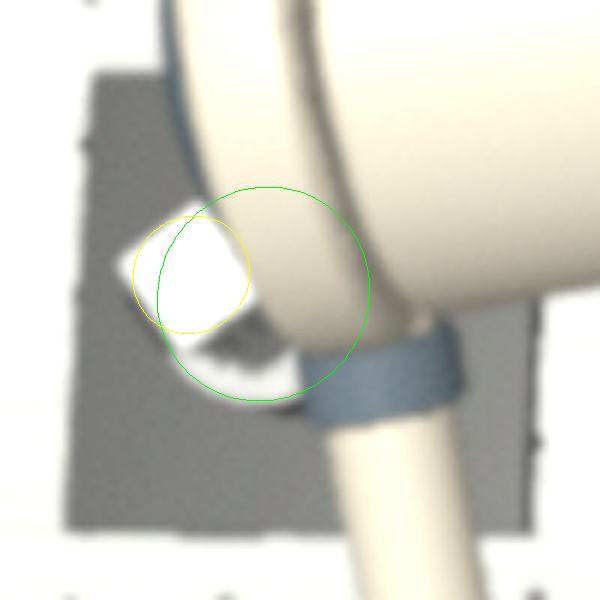

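View pics/p8.png

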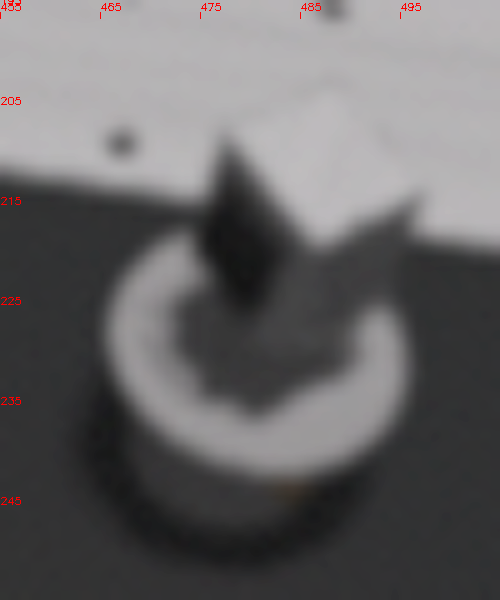

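View pics/scene8.png

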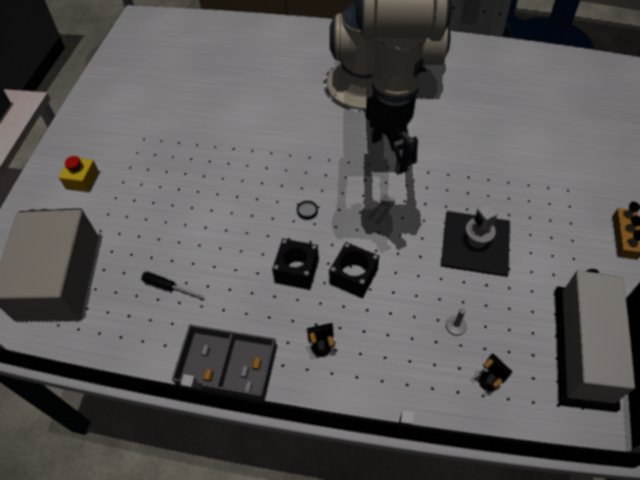

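The gauge stands upright at the middle of the plate, its flange and block matching the predicted outlines. The brass tip shows at (484,243), the tab at (480,218) is out, and the bystanders I can see look unmoved.

```bash
python3 -c "
from plant import env
print(env.job_done())"
```

```text
the job is handed in; nothing more can be done
None
```

I measured the narrower bore with the gauge and left it standing on the dark plate. I handed the job in at about 26.5 s of the 67 s allowed.

- **Seating:** I carried the gauge by its striped faces into the narrow bore. The contact force and the flange outline both showed it down on the mount, centred, with the plungers in.
- **Locking:** I pinched the tabs at 22 N. The jaws closed to about 29.6 mm, which means the tabs were fully in. After I let go and drew the gauge out by the striped faces, brass showed outside the head.
- **Final check:** The gauge stands upright within a few mm of the plate's middle, the tab in view is out, a brass tip is visible, and the gripper is well clear.
- **Bystanders:** The lens cell, driver and post look unmoved in the last pictures. The fork clamp lay in the arm's shadow then, so I didn't check it closely; nothing was moved near it below 0.1 m.
- **Not measured:** I did not measure the tip-to-tip size in the pictures. The resolution (about 2 mm per pixel) is too coarse, so the 48 mm is inferred from the plungers locking in that bore. The two cameras disagreed by about 2 mm on the mount's position. I aimed between them, and the gauge went in without touching the bore.

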